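Balance a guitar neck on the drying perch

ROBOT

A 7-joint arm with a two-finger parallel gripper is mounted at the origin on the work surface. World frame = base frame: x ahead of the robot, y to its left, z up, the work surface at z = 0. Lengths are in m, angles in rad, forces in N, time in s.
With the tool pointing down it reaches from about 0.425 to 0.8 m from the base axis. Payload 8.3 kg.
Tool frame: the origin (TCP) lies midway between the tips of the shut fingers; the grasp point (between the pads) lies 19 mm behind it; z points along the fingers, y is the line along which they close (so a half turn about z gives the same grasp; the last joint's range is limited). The gripper opens to 85 mm and grips with 20 to 120 N. Pads are 22 mm wide; open, the fingers measure 114 mm over their backs; the gripper's body (76 mm by 85 mm) begins 54 mm behind the grasp point. The pads swing forward as they close: fully open they stand 13 mm farther back than shut.
Start: joints at [1.061, 0.383, 0.016, 1.37, -0.006, 1.388, -0.046], TCP at [0.27, -0.564, 0.231] pointing down, gripper open.
Joint ranges: [-2.95, 2.95], [-0.25, 2.06], [-1.52, 1.56], [0.18, 2.33], [-1.44, 4.58], [0.02, 2.06], [-3.01, 3.01]. Speed limits (rad/s): [2.39, 2.39, 3.01, 3.01, 3.14, 3.14, 3.14].

INTERFACE

Orientations are given as a rotation vector (axis times angle).
In Python, from plant import env, open_gripper, grasp, get_image, camera_params, models gives the robot as it stands. Calls block until the motion is done:
- env.goto(position, orientation): joint-space move of the TCP to a pose.
- env.servo_line(position, orientation=None, velocity=0.15): straight line of the TCP; orientation=None keeps the orientation; velocity is the mean speed in m/s.
- env.set_joints(angles): joint-space move.
- open_gripper() and grasp(): open the fingers fully, or close them until they stop; the grip force is fixed at half the most.
- env.wait(seconds).
- env.solve_ik(position, orientation): joint angles nearest the present ones, or None.
- get_image(name): name is "scene" or "side" or "wrist"; returns the picture (420x560x3 uint8, red, green, blue); there is no depth.
- camera_params(name): a dict with "fx", "fy", "cx", "cy" (pixels), "R" (3x3) and "t" (3): a world point X has camera coordinates R X + t; the wrist camera has in their place "T_tool_cam" (4x4, takes a point from camera to tool coordinates, whose origin is the TCP and whose axes are the flange's). Camera axes: x right, y down, z forward; pixel columns grow to the right and rows downward; lengths in m; the calibration is good to about 2 mm. A picture is of the moment at which its call begins: read the wrist's pose just before it. camera_params takes no time and is no camera call.
A pose or a line that the arm cannot do raises env.Unreachable and nothing moves.
- env.sign_off(): hands the job in; it is judged then, once.
Trained networks look in the newest picture that a camera, given by its name, has taken for a name from the list of things; names that differ only in an ending like _2 or _b are one class to them, and where a whole thing is asked for, a point or a joint stands for the part that bears it (a point fixed in the world has none). Each returns a list of dicts, best first, with "score" (0 to 1); they miss things now and then, are a little off and sometimes report something else, mostly with a low value. They report only what shows in the picture. A call takes as long as a camera call. They do not tell look-alikes from the thing itself.
- models.spot_in(camera, name): "xyz" ([x, y, z] in m, in the coordinates of the camera as it stood for that picture, good to about 4 mm: the middle of the surface that is visible of it).
- models.mark_of(camera, name): "xyz" ([x, y, z] in m, in the coordinates of the camera as it stood for that picture, good to about 4 mm: a listed point, or the origin of a listed thing).
Readings, each from a call of its own:
- env.read_clock(): time.
- env.read_joint_pos(): joint angles.
- env.read_qd(): joint speeds.
- env.read_joint_torque(): joint torques, N m.
- env.read_ee_pos(): TCP position.
- env.read_orientation(): TCP orientation.
- env.read_ft_force(): force on the tool from outside, world axes, zero at the start.
- env.read_moment(): the same for the moment, N m.
- env.read_grip_width(): finger opening in m.
- env.read_grip_force(): force on a finger pad.
Only numpy, scipy, OpenCV 4.12 (cv2) and the standard library are available. Lean on these libraries where they do the work, as an engineer would, in place of code of your own. Each camera call takes 0.05 s, during which the arm holds its last target. There are 200 camera calls.

TASK

Lift the guitar neck off the bench and lay it, frets up, squarely across the narrow cork-topped perch, so that it rests there level, in balance on the cork alone. Its balance point differs from neck to neck and cannot be seen, so feel for it; lower the neck onto the cork and have the cork carry it before letting go, never drop it on. Leave the other things on the bench where they are.

Things in the scene. Friction and masses are not known exactly. Their poses are not given: they have to be found in the camera images.
- neck: Unstrung small-guitar neck on its flat back, dark fretted board up: 330 mm long, a bar 44 mm wide, 24 mm thick from its heel end (own x = -165 mm) to x = +85 mm, then the headstock. Origin: mid-length, mid-width, on the underside; x to the headstock, z up. 0.15 to 0.5 kg. Balance point: on the centre line, anywhere from 65 mm behind to 65 mm ahead of the origin; hidden.
- neck_head: The neck's pale headstock, one piece with it: 80 mm long (neck's x +85 to +165 mm), 56 mm wide, 16 mm thick, four white tuner buttons reaching 42 mm either side of the middle. Origin: centre of its underside. Its fittings' weight is unknown.
- neck_heel: The neck's heel block, one piece with it: 60 x 44 x 24 mm (neck's x -165 to -105 mm), two screw heads on top. Origin: centre of its underside. Its insert's weight is unknown.
- perch: Drying perch fixed to the bench: 90 x 90 x 10 mm dark steel foot, a 20 mm round steel post and on it a level cork-topped bar, top 120 mm above the bench. The bar is 60 mm long (own y) and only 20 mm wide (own x). A neck lies across it, its length along the perch's own x. Origin: centre of the foot's underside.
- perch_top (a point): Centre of the cork top of the perch, 120 mm above the bench.
- cradle: Dark wooden neck cradle, 50 x 60 mm, about 65 mm tall, with a V notch on top; loose. Not the perch; bystander. Origin: centre of its underside.
- sanding_block: Cork sanding block 100 x 50 x 30 mm; bystander. Origin: centre of its underside.
- glue: Glue bottle, 52 mm across, 130 mm tall, upright; bystander. Origin: centre of its underside.
- tin: Open aluminium tin, 90 mm across, 50 mm tall; bystander. Origin: centre of its underside.
- mallet: Wooden mallet lying down, head 60 x 90 x 50 mm, handle 170 mm towards its own -x; bystander. Origin: centre of its underside.
- tuner_box: Cardboard box 90 x 60 x 35 mm; bystander. Origin: centre of its underside.
- screwdriver: Screwdriver lying on the bench; bystander.
Things that resemble listed ones, but are neither listed nor needed, are in the scene too. Of the things that look like the perch, take the one that is farthest from the robot's base at the start.

How it is judged:
By the outcome, as a careful person would: the job done as asked, in the order asked, and still so for the second after the job is handed in, with the robot touching nothing.
It also fails if it takes over 48 s, if anything falls off the work surface, if the arm or the gripper's body presses on something with over 40 N, if the wrist force passes 120 N, or if a joint passes its speed limit or range.

## Working session

There is one attempt and no reset: what is moved stays moved. The work goes in short steps, each a Python script; the robot and the scene stay as the last script left them, time stands still between calls to the robot, and variables do not carry over. Pictures are saved under pics/ and viewed, at most 10 in all, crops included, and the job is handed in when it is done.

```bash
ls; mkdir -p pics; cat > h.py <<'E'
import numpy as np, cv2
from scipy.spatial.transform import Rotation as Ro
from plant import env, open_gripper, grasp, get_image, camera_params, models
def save(im,n): cv2.imwrite('pics/'+n+'.png',im[:,:,::-1])
def world(cam,p):
    c=camera_params(cam)
    if cam=='wrist':
        T=np.array(c['T_tool_cam']); q=T[:3,:3]@p+T[:3,3]
        return Ro.from_rotvec(env.read_orientation()).as_matrix()@q+env.read_ee_pos()
    return np.array(c['R']).T@(np.array(p)-c['t'])
def ray(cam,uv,z):
    c=camera_params(cam);R=np.array(c['R']);o=-R.T@c['t']
    d=R.T@np.array([(uv[0]-c['cx'])/c['fx'],(uv[1]-c['cy'])/c['fy'],1]); return o+d*(z-o[2])/d[2]
def down(yaw): # tool z down, tool x at angle yaw
    c,s=np.cos(yaw),np.sin(yaw)
    return Ro.from_matrix(np.array([[c,s,0],[s,-c,0],[0,0,-1.]])).as_rotvec()
E
python3 - <<'E'
from h import *
np.set_printoptions(precision=4,suppress=True)
for c in ['scene','side']:
    im=get_image(c); save(im,c+'0')
    for n in ['neck','neck_head','neck_heel','perch','perch_top','cradle','glue','tin','mallet','tuner_box','sanding_block']:
        print(c,n,[(round(d['score'],2),world(c,d['xyz'])) for d in models.mark_of(c,n)])
print(env.read_clock(),env.read_ee_pos(),Ro.from_rotvec(env.read_orientation()).as_matrix(),env.read_ft_force(),env.read_moment())
for c in ['scene','side']: print(camera_params(c))
E
```

```text
pics
scene neck [(0.94, array([ 0.536 ,  0.1726, -0.0052])), (0.52, array([ 0.6202,  0.447 , -0.0046]))]
scene neck_head [(0.83, array([ 0.6611,  0.1889, -0.0026]))]
scene neck_heel [(0.68, array([ 0.3995,  0.1643, -0.0041]))]
scene perch [(0.95, array([ 0.2494, -0.3025, -0.0016])), (0.78, array([ 0.5285, -0.2384, -0.0026])), (0.62, array([ 0.3101, -0.1564, -0.0013]))]
scene perch_top [(0.84, array([ 0.3055, -0.1553,  0.1155])), (0.83, array([ 0.2497, -0.3066,  0.1194])), (0.56, array([ 0.5269, -0.2375,  0.1196]))]
scene cradle [(0.96, array([ 0.6987, -0.0052, -0.0023]))]
scene glue [(0.68, array([ 0.6205,  0.4479, -0.003 ])), (0.36, array([ 0.757 ,  0.2982, -0.0006]))]
scene tin [(0.96, array([ 0.4622,  0.431 , -0.0032]))]
scene mallet [(0.84, array([ 0.5352, -0.4466, -0.0023]))]
scene tuner_box [(0.81, array([ 0.6905, -0.4377,  0.0007]))]
scene sanding_block [(0.76, array([ 0.4716,  0.0091, -0.0023]))]
side neck [(0.75, array([0.5395, 0.1737, 0.0018]))]
side neck_head []
side neck_heel [(0.95, array([0.404 , 0.1548, 0.001 ])), (0.17, array([ 0.6927, -0.4412,  0.0018]))]
side perch 
[... 685 characters left out ...]
739, 0.0025, 0.002 ]))]
1.2 [ 0.2701 -0.5636  0.2313] [[ 0.9018  0.4322 -0.    ]
 [ 0.4322 -0.9018  0.0001]
 [ 0.     -0.0001 -1.    ]] [-0.299  -0.385   0.8024] [ 0.02   -0.0051  0.0304]
{'fx': 516.439418766182, 'fy': 516.439418766182, 'cx': 285.0967652391661, 'cy': 209.0760863442235, 'R': array([[-0.232 ,  0.9726, -0.017 ],
       [ 0.6817,  0.1501, -0.7161],
       [-0.6939, -0.1777, -0.6978]]), 't': array([ 0.095 , -0.271 ,  1.9478])}
{'fx': 430.65349454921653, 'fy': 430.65349454921653, 'cx': 271.31094777986146, 'cy': 209.06552495902113, 'R': array([[-0.966 , -0.2583,  0.0076],
       [-0.2007,  0.7312, -0.6519],
       [ 0.1629, -0.6313, -0.7582]]), 't': array([0.4798, 0.1714, 1.0972])}
```

View pics/scene0.png

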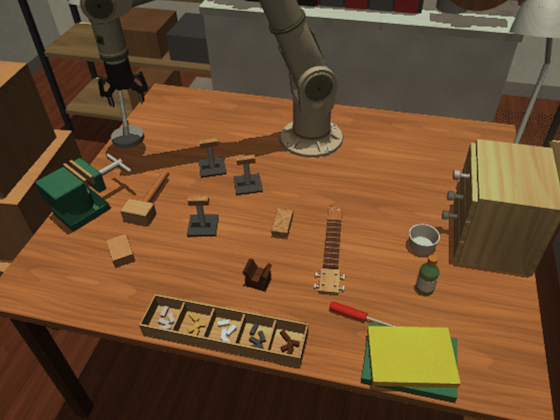

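View pics/side0.png

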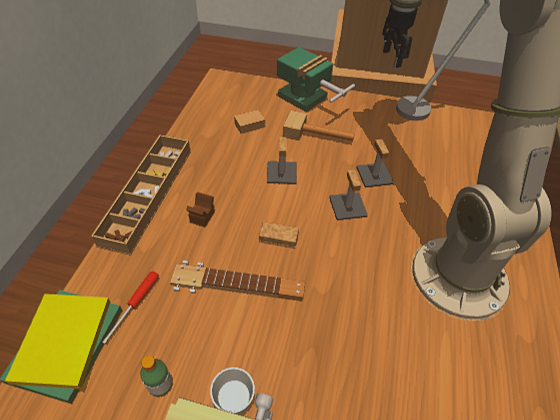

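Scene picture: neck at about (332,250), headstock toward (330,282). The three perches are at (203,215), (212,158) and (248,175). The one at (203,215), world (0.53,-0.24), is the farthest from the base. The side view agrees: perch at (282,165), neck from (188,275) to (295,290). Next I'll look from the wrist above that perch, then above the neck.

```bash
python3 - <<'E'
from h import *
np.set_printoptions(precision=4,suppress=True)
print(camera_params('wrist'))
t0=env.read_clock()
q=env.read_joint_pos()
for nm,p,names in [('wp',[0.50,-0.24,0.42],['perch','perch_top']),('wn',[0.53,0.17,0.38],['neck','neck_head','neck_heel'])]:
    for yaw in (0,np.pi/2,-np.pi/2,0.45):
        s=env.solve_ik(p,down(yaw)); print(yaw,s)
    env.goto(p,down(0.0))
    print(env.read_clock(),env.read_ee_pos(),env.read_ft_force(),env.read_moment())
    T=np.array([*env.read_ee_pos(),*env.read_orientation()]); np.save(nm,T)
    im=get_image('wrist'); save(im,nm)
    for n in names: print(n,[(round(d['score'],2),world('wrist',d['xyz'])) for d in models.mark_of('wrist',n)])
print(env.read_clock())
E
python3 -c "
import cv2,numpy as np
a=cv2.imread('pics/wp.png');b=cv2.imread('pics/wn.png')
cv2.imwrite('pics/w.png',cv2.resize(np.hstack([a,b]),(800,300),interpolation=cv2.INTER_AREA))"
```

```text
{'fx': 368.05085956769074, 'fy': 368.05085956769074, 'cx': 276.0481228305385, 'cy': 215.5762580072089, 'T_tool_cam': array([[ 0.0016, -0.9621, -0.2728,  0.0683],
       [ 1.    ,  0.0015,  0.0005,  0.0002],
       [-0.0001, -0.2728,  0.9621, -0.1433],
       [ 0.    ,  0.    ,  0.    ,  1.    ]])}
0 [ 0.5194  0.2282 -0.1697  1.1619  0.0389  1.7545 -1.2097]
1.5707963267948966 [ 0.6617  0.2421 -0.3606  1.1547  0.0862  1.7592  0.327 ]
-1.5707963267948966 [ 0.3996  0.2216 -0.0125  1.1681  0.0028  1.752  -2.7536]
0.45 [ 0.5347  0.2294 -0.19    1.1611  0.0437  1.7549 -0.7632]
2.8167 [ 0.4995 -0.2412  0.4194] [ 0.3806  0.8389 -0.2597] [ 0.0027  0.0074 -0.0438]
perch [(0.89, array([ 0.5305, -0.2438,  0.0007])), (0.71, array([ 0.248 , -0.3094,  0.002 ])), (0.64, array([ 0.3071, -0.1601,  0.001 ]))]
perch_top [(0.92, array([ 0.2438, -0.31  ,  0.118 ])), (0.71, array([ 0.3064, -0.1602,  0.1214]))]
0 [ 0.0141  0.2484 -0.4947  1.2472  0.1176  1.674  -2.0263]
1.5707963267948966 [ 0.1319  0.2718 -0.6586  1.2418  0.1661  1.6813 -0.4903]
-1.5707963267948966 [ 0.4773  0.4577 -1.2824  1.2278  0.4455  1.7552  2.4548]
0.45 [ 0.0493  0.2546 -0.5428  1.2456  0.1312  1.6759 -1.5861]
4.4917 [0.5307 0.1684 0.38  ] [0.0438 0.0737 0.0393] [0.0138 0.0533 0.0072]
neck [(0.83, array([ 0.5359,  0.172 , -0.0026]))]
neck_head [(0.84, array([0.6619, 0.1885, 0.0019]))]
neck_heel [(0.84, array([0.4024, 0.1563, 0.0027]))]
4.6917
```

View pics/w.png

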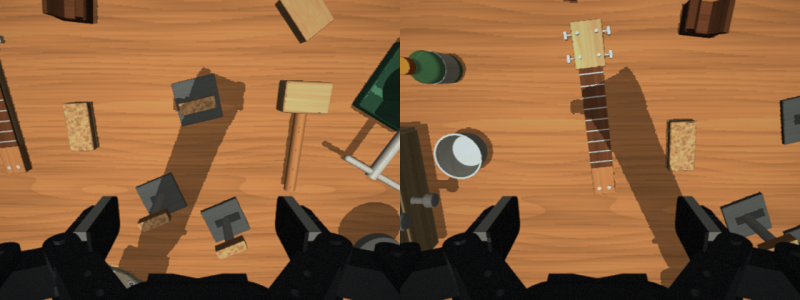

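The left half shows the target perch: foot at full-size pixel ~(275,140), cork bar ~(275,145). The right half shows the neck at ~(270,150), headstock up. I'll zoom in to get exact edges.

```bash
python3 -c "
import cv2,numpy as np
a=cv2.imread('pics/wp.png')[90:190,225:325];b=cv2.imread('pics/wn.png')[15:285,190:330]
a=cv2.resize(a,(450,450),interpolation=cv2.INTER_CUBIC);b=cv2.resize(b,(311,600),interpolation=cv2.INTER_CUBIC)
o=np.zeros((600,761,3),np.uint8);o[:450,:450]=a;o[:,450:]=b
cv2.imwrite('pics/crop.png',o)"
```

```text
(no output)
```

View pics/crop.png

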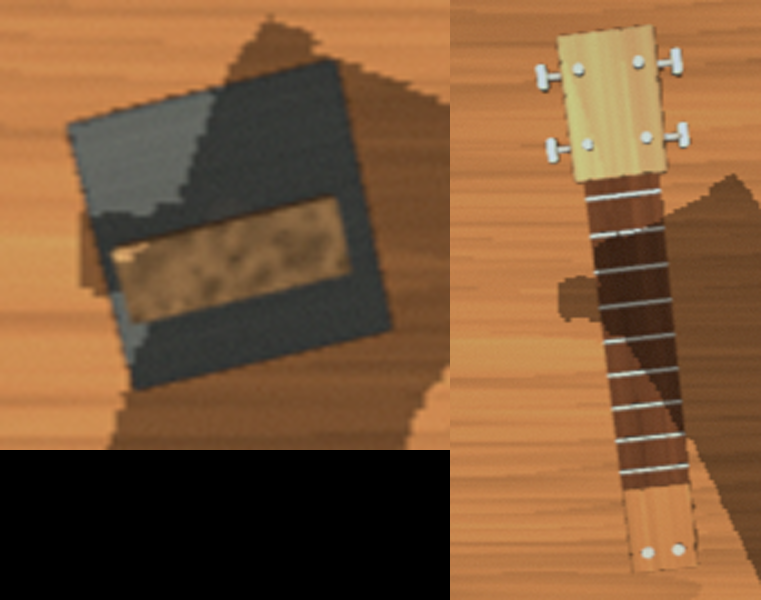

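```bash
python3 - <<'E'
from h import *
np.set_printoptions(precision=4,suppress=True)
c=camera_params('wrist');T=np.array(c['T_tool_cam'])
def wr(nm,uv,z):
    P=np.load(nm+'.npy');R=Ro.from_rotvec(P[3:]).as_matrix()
    o=R@T[:3,3]+P[:3]; d=R@T[:3,:3]@np.array([(uv[0]-c['cx'])/c['fx'],(uv[1]-c['cy'])/c['fy'],1]); return o+d*(z-o[2])/d[2]
pc=lambda u,v:(225+u/4.5,90+v/4.5)
nc=lambda u,v:(190+(u-450)/2.2214,15+v/2.2222)
F=np.array([wr('wp',pc(*p),.01) for p in [(67,124),(337,60),(390,327),(134,389)]])
C=np.array([wr('wp',pc(*p),.12) for p in [(112,247),(338,196),(350,272),(135,322)]])
N=np.array([wr('wn',nc(*p),z) for p,z in [((632,573),.024),((696,567),.024),((653,26),.016),((557,37),.016)]])
for Q in (F,C,N):
    print(Q[:,:2],'mean',Q.mean(0)); e=np.roll(Q,-1,0)-Q; print(np.linalg.norm(e,axis=1),np.degrees(np.arctan2(e[:,1],e[:,0])))
h=N[:2].mean(0);t=N[2:].mean(0);d=t-h;print('neck',(h+t)/2,np.hypot(*d[:2]),np.degrees(np.arctan2(d[1],d[0])))
E
```

```text
[[ 0.5587 -0.1894]
 [ 0.5784 -0.2761]
 [ 0.4933 -0.2952]
 [ 0.4725 -0.2096]] mean [ 0.5257 -0.2426  0.01  ]
[0.0889 0.0873 0.0881 0.0886] [ -77.1725 -167.3062  103.6834   13.2091]
[[ 0.5293 -0.2108]
 [ 0.5424 -0.2701]
 [ 0.5227 -0.2736]
 [ 0.5095 -0.2166]] mean [ 0.526  -0.2428  0.12  ]
[0.0607 0.02   0.0586 0.0205] [ -77.5099 -169.8285  103.0214   16.2579]
[[0.3699 0.1737]
 [0.3742 0.1313]
 [0.701  0.1606]
 [0.6954 0.2149]] mean [0.5351 0.1701 0.02  ]
[0.0426 0.3282 0.0545 0.3282] [ -84.2565    5.1328   95.8898 -172.7949]
neck [0.5351 0.1701 0.02  ] 0.32803982965573725 6.16889093750525
```

Perch centre is (0.527,-0.2425) with its x axis at 13.2°. Neck origin is (0.536,0.171) at 6.2°. Both match the given sizes. Next: grasp at mid-length, lift a little and weigh the moment.

```bash
cat >> h.py <<'E'
def ft(T=0.6,n=60):
    A=[]
    for _ in range(n): A.append([*env.read_ft_force(),*env.read_moment()]); env.wait(T/n)
    A=np.array(A); return A.mean(0),A.std(0)/np.sqrt(n)
NK=np.array([.536,.171]); YN=np.radians(6.2); U=np.array([np.cos(YN),np.sin(YN)])
P=np.array([.527,-.2425]); YP=np.radians(13.2)
E
python3 - <<'E'
from h import *
np.set_printoptions(precision=4,suppress=True)
env.goto([*NK,.09],down(YN)); env.wait(.3)
t=env.read_clock(); b,sb=ft(); print(b,sb,env.read_clock()-t)
env.servo_line([*NK,.003],velocity=.12)
grasp(); print('grip',env.read_grip_width(),env.read_grip_force(),env.read_ee_pos(),env.read_clock())
env.servo_line([*NK,.04],velocity=.08); env.wait(.3)
l,sl=ft(); d=l-b; W=-d[2]; print(l,sl,'W',W,'off',np.array([d[4],-d[3]])/W, 'along',np.array([d[4],-d[3]])@U/W,'across',np.array([d[4],-d[3]])@[-U[1],U[0]]/W)
np.save('base',b); print(env.read_clock())
save(get_image('side'),'lift')
E
```

```text
[-0.0013 -0.0461  0.0452  0.0042  0.0051 -0.0038] [0.0706 0.054  0.0629 0.0039 0.0037 0.004 ] 0.5
grip 0.042650689956472795 62.95411705970764 [0.5365 0.1711 0.0038] 7.95
[-0.0825 -0.028  -3.5811  0.003   0.0013 -0.0006] [0.073  0.0648 0.0577 0.0039 0.0034 0.0038] W 3.6263072716583062 off [-0.001   0.0003] along -0.0009949690968307247 across 0.0004478343448128413
9.3667
```

```bash
python3 -c "
import cv2
a=cv2.imread('pics/lift.png')[200:340,140:340]
cv2.imwrite('pics/liftc.png',cv2.resize(a,(800,560),interpolation=cv2.INTER_CUBIC))"
```

```text
(no output)
```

View pics/liftc.png

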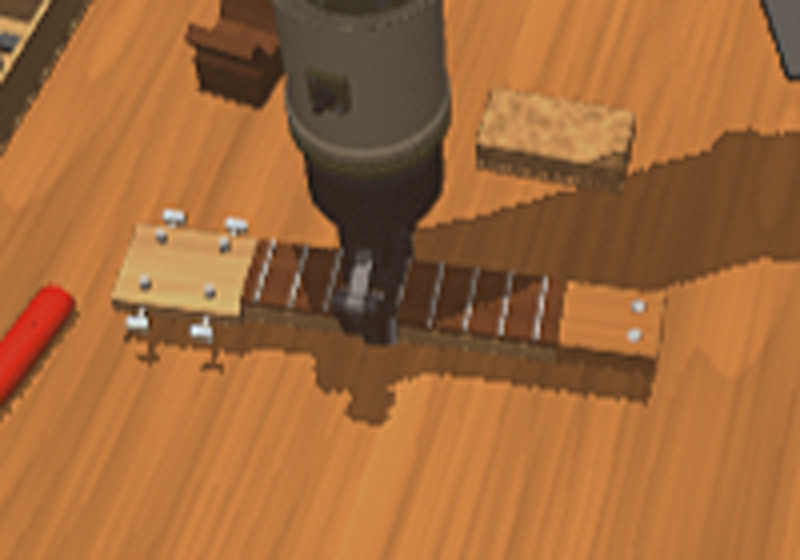

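The neck is held, but its shadow gap looks smaller at the headstock than at the heel. It may have pivoted and still be touching the bench, so I'll lift higher and measure again.

```bash
python3 - <<'E'
from h import *
np.set_printoptions(precision=4,suppress=True)
b=np.load('base.npy')
env.servo_line([*NK,.16],velocity=.15); env.wait(.4)
l,sl=ft(); d=l-b; W=-d[2]; print(l,'W',W,'along',np.array([d[4],-d[3]])@U/W,'across',np.array([d[4],-d[3]])@[-U[1],U[0]]/W)
print(env.read_grip_width(),env.read_grip_force(),env.read_clock())
save(get_image('side'),'lift2')
for n in ['neck_head','neck_heel','neck']: print(n,[(round(d['score'],2),world('side',d['xyz'])) for d in models.mark_of('side',n)])
E
python3 -c "
import cv2
a=cv2.imread('pics/lift2.png')[130:300,130:340]
cv2.imwrite('pics/lift2c.png',cv2.resize(a,(741,600),interpolation=cv2.INTER_CUBIC))"
```

```text
[-0.033  -0.0818 -3.5984  0.0062 -0.0072  0.0007] W 3.6436374921398103 along -0.003409484274916094 across -0.00017777987902952433
0.04300488738131098 61.902079582214355 11.2667
neck_head [(0.71, array([0.6556, 0.1907, 0.1588]))]
neck_heel [(0.87, array([0.4022, 0.157 , 0.1579]))]
neck [(0.89, array([0.5371, 0.1717, 0.1586]))]
```

View pics/lift2c.png

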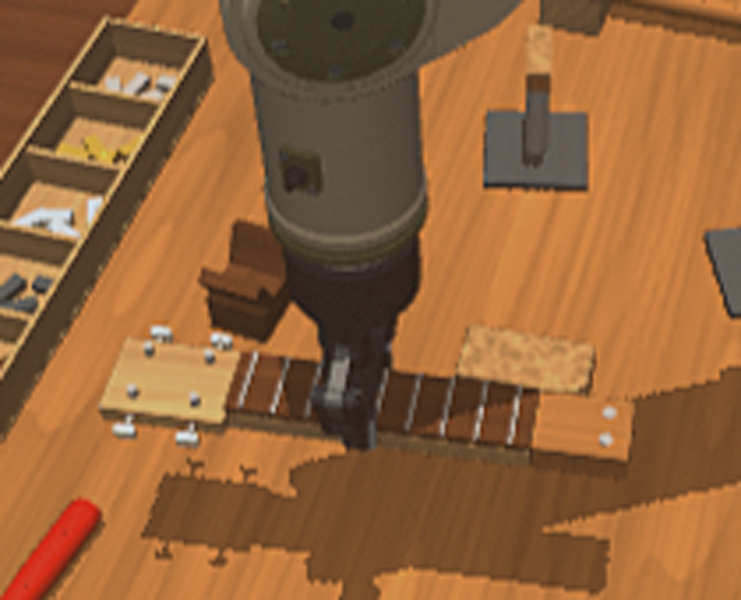

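The neck hangs level at 3.63 N (0.37 kg), and the moment puts its balance point about 2 mm behind the grasp. I'll carry it over and measure again above the perch, then lower it by feel.

```bash
python3 - <<'E'
from h import *
np.set_printoptions(precision=4,suppress=True)
b=np.load('base.npy'); V=np.array([np.cos(YP),np.sin(YP)])
off=lambda d,V:np.array([d[4],-d[3]])@V/-d[2]
env.servo_line([*NK,.24],velocity=.2)
g=P+.002*V
env.servo_line([*g,.24],down(YP),velocity=.22); env.wait(.4)
l,sl=ft(1.5,150); d=l-b; com=off(d,V); print('W',-d[2],'along',com,env.read_clock())
com=np.clip((com*150-.0022*120)/270,-.006,.004); print('com',com)
g=P-com*V
env.servo_line([*g,.14],velocity=.12); env.wait(.2)
save(get_image('side'),'over'); save(get_image('scene'),'over_s')
for n in ['neck_head','neck_heel','neck']: print(n,[(round(d['score'],2),world('side',d['xyz'])) for d in models.mark_of('side',n)])
z=.14
while z>.117:
    z-=.003 if z>.128 else .001
    env.servo_line([*g,z],velocity=.03)
    l,s=ft(.15,25); f=(l-b)[2]
    if f>-2.8: print(round(z,4),f,(l-b)[3:5],env.read_ee_pos())
    if f>0.8: break
print(env.read_clock(),env.read_ee_pos())
save(get_image('side'),'down');save(get_image('scene'),'down_s')
E
python3 -c "
import cv2,numpy as np
a=cv2.imread('pics/down.png')[80:260,180:390];b=cv2.imread('pics/down_s.png')[110:310,110:310]
cv2.imwrite('pics/downc.png',np.hstack([cv2.resize(a,(420,360)),cv2.resize(b,(360,360))]))"
```

```text
W 3.5716741147335496 along -0.003466298147796464 15.6917
com -0.002903498970998036
neck_head [(0.93, array([ 0.654 , -0.2091,  0.1394]))]
neck_heel [(0.56, array([ 0.4017, -0.2755,  0.1395]))]
neck [(0.97, array([ 0.5323, -0.2399,  0.1391]))]
0.123 5.60127180297549 [0.362  0.9245] [ 0.5299 -0.2418  0.1238]
21.25 [ 0.5299 -0.2418  0.1238]
```

View pics/downc.png

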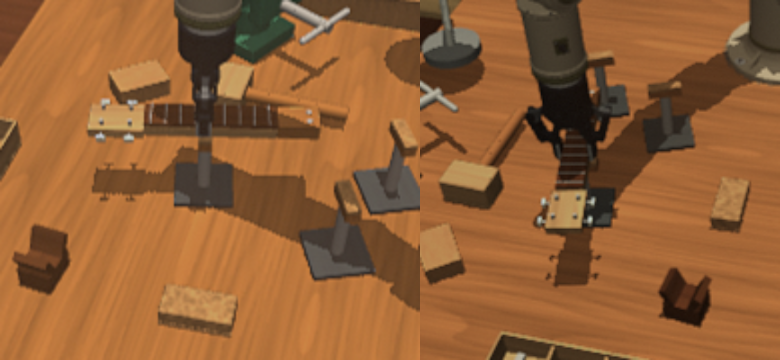

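The neck lies across the target perch and the cork is carrying it. The moment is larger than the cork alone could give, so I'll read the full wrench.

```bash
python3 - <<'E'
from h import *
np.set_printoptions(precision=4,suppress=True)
b=np.load('base.npy')
l,s=ft(.3,40); print(l-b)
p=np.array(env.read_ee_pos()); print(p)
for k in range(3):
    env.servo_line([.5298,-.2418,.1235+.0005*k],velocity=.02)
    l,s=ft(.25,40); print(.1235+.0005*k,l-b,env.read_ee_pos())
    if (l-b)[2]<0: break
print(env.read_clock())
E
```

```text
[-4.0572  1.6233  5.5481  0.3661  0.9159 -0.0011]
[ 0.5299 -0.2419  0.1238]
0.1235 [-3.244   1.1619  5.0417  0.2524  0.7069 -0.0029] [ 0.5299 -0.2418  0.1239]
0.124 [-0.6894  0.2454  0.0269 -0.0036  0.1111  0.0076] [ 0.5299 -0.2419  0.1239]
0.1245 [-0.0284  0.0656 -3.7305 -0.0004 -0.0097  0.008 ] [ 0.5298 -0.2418  0.1244]
23.4333
```

That moment is just sideways friction acting on the ~0.23 m lever to the sensor. At z = 0.124 the wrist load is zero, so the cork carries all the weight. I'll release there.

```bash
python3 - <<'E'
from h import *
np.set_printoptions(precision=4,suppress=True)
b=np.load('base.npy')
for z in (.124,.1237,.1234):
    env.servo_line([.5298,-.2418,z],velocity=.02)
    l,s=ft(.25,40); print(z,l-b)
    if (l-b)[2]>-.3: break
open_gripper(); env.wait(.3)
l,s=ft(.2,30); print('open',l-b,env.read_grip_width())
for n in ['neck_head','neck_heel','neck']:
    if n=='neck_head': save(get_image('side'),'rel')
    print(n,[(round(d['score'],2),world('side',d['xyz'])) for d in models.mark_of('side',n)])
env.servo_line([.5298,-.2418,.15],velocity=.04)
env.servo_line([.5298,-.2418,.30],velocity=.15)
env.wait(.5)
for c in ['side','scene']:
    save(get_image(c),'fin_'+c)
    for n in ['neck_head','neck_heel','neck']: print(c,n,[(round(d['score'],2),world(c,d['xyz'])) for d in models.mark_of(c,n)])
print(env.read_clock())
E
python3 -c "
import cv2,numpy as np
a=cv2.imread('pics/fin_side.png')[80:260,180:390];b=cv2.imread('pics/fin_scene.png')[130:310,110:290]
cv2.imwrite('pics/finc.png',np.hstack([cv2.resize(a,(420,360)),cv2.resize(b,(360,360))]))"
```

```text
0.124 [-0.1552 -0.1028 -3.5991 -0.0052 -0.0115  0.0107]
0.1237 [-0.8874  0.4028 -0.9117  0.0628  0.1997  0.002 ]
0.1234 [-3.7056  1.523   5.1999  0.2986  0.7855  0.0024]
open [-0.0674  0.0671 -0.0201 -0.0024 -0.0068  0.    ] 0.08521574694775527
neck_head [(0.98, array([ 0.6542, -0.2101,  0.1203])), (0.66, array([ 0.5411, -0.4533, -0.0018]))]
neck_heel [(0.83, array([ 0.4011, -0.2739,  0.1236]))]
neck [(0.63, array([ 0.5317, -0.2409,  0.1257]))]
side neck_head [(0.72, array([ 0.6532, -0.2087,  0.1192])), (0.57, array([ 0.4002, -0.2731,  0.1217])), (0.24, array([ 0.5404, -0.4495, -0.0018]))]
side neck_heel [(0.74, array([ 0.4026, -0.2749,  0.1222]))]
side neck [(0.81, array([ 0.5337, -0.2404,  0.1184]))]
scene neck_head [(0.62, array([ 0.6521, -0.21  ,  0.1152])), (0.44, array([ 0.6884, -0.4347, -0.002 ]))]
scene neck_heel [(0.48, array([ 0.4701,  0.0058, -0.0008])), (0.47, array([ 0.398 , -0.2668,  0.1166]))]
scene neck [(0.67, array([ 0.5299, -0.2405,  0.1158]))]
29.3
```

View pics/finc.png

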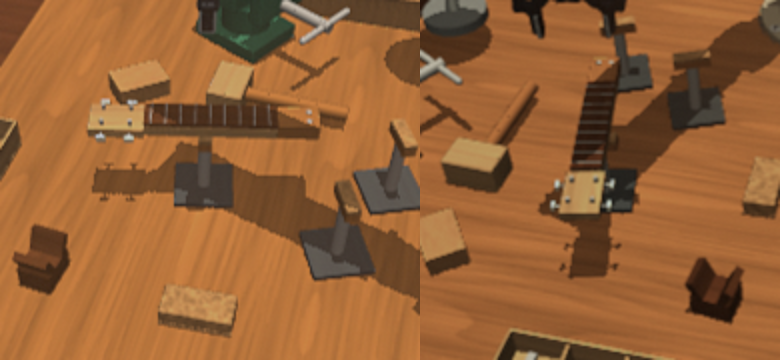

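The neck now rests freely and level on the cork, at about 14.5° against the perch's 13.2°. Both ends are near z = 0.12 and the gripper is clear above. Handing in.

```bash
python3 -c "
from h import *
print(env.sign_off(),env.read_clock())"
```

```text
the job is handed in; nothing more can be done
the job is handed in; nothing more can be done
```

The neck lies frets up, level and square across the farthest perch, resting on the cork alone with the gripper clear; I handed it in at about 29 s of the 48 s allowed, and the result of the judging was not shown.

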